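# Reset the battery test rack and load it with long packs

### The arm

A 6-joint arm with a two-finger parallel gripper is mounted at the origin on the work surface. World frame = base frame: x ahead of the robot, y to its left, z up, the work surface at z = 0. Lengths are in m, angles in degrees, forces in N, time in s.
With the tool pointing down it reaches from about 0.4 to 0.825 m from the base axis. Payload 7 kg.
Tool frame: the origin (TCP) lies midway between the tips of the shut fingers; the grasp point (between the pads) lies 19 mm behind it (hold_point_z is the distance from the TCP to the grasp point, in m); z points along the fingers, y is the line along which they close (so a half turn about z gives the same grasp; the last joint's range is limited). The gripper opens to 88 mm and grips with 3 to 60 N. Pads are 19 mm wide; open, the fingers measure 130 mm over their backs; the gripper's body (78 mm by 193 mm) begins 47 mm behind the grasp point.
Start: joints at [92.71, 20.546, 0.682, 0, -70.136, -16.507], TCP at [0.161, 0.655, 0.227] pointing down, gripper open.
Joint ranges: [-176.03, 176.03], [-82.01, 121.73], [-58.28, 71.71], [-173.87, 95.51], [-174.79, -0.11], [-173.66, 173.66]. Speed limits (degrees/s): [136.94, 136.94, 172.46, 180, 180, 180].

### API

Orientations are given as [roll, pitch, yaw] about the fixed x, y, z axes, in that order (R = Rz(yaw) Ry(pitch) Rx(roll)).
In Python, from plant import get_state, capture, close_job, hold_point_z gives the robot as it stands.
- The arm moves only by the shell command python3 -m inch 'ROWS' [FORCE]. ROWS is text: rows parted by semicolons, each of 5 numbers parted by spaces: the shift along the tool's x, y, z normalised to -1 to 1, where 1 is 0.15 m, then the turn about the tool's z normalised to -1 to 1, where 1 is 360 degrees, then the opening, from 0 (shut) to 1 (fully open). In form: tx ty tz spin grip; .... A call has exactly 8 rows; each row shifts and turns the commanded pose from where the row before left it, along the tool's axes as they then stand; what a row does not reach is not made up. A row lasts 1/8 s, in which the tool goes at most 62.5 mm and 10.7 degrees, less where a joint would pass 70% of its speed; a pose out of reach is approached as far as the arm can. A call with a number of a shift or a turn outside -1 to 1 is refused whole. A call with a gripper value outside its range is refused whole. The fingers move at their own pace and stop on an object; FORCE is the grip in N (left out, the last holds). Time passes only in rows, so rows that do not move let the fingers close, or fill a call up. It gives the time, the measured TCP pose, the force, the opening and the grip force at its end, in the units of the state.
- get_state(): the state, without advancing time (a new reading comes with each control period).
- capture(name): name is "side" or "top"; returns a dict with "color" (420x560x3 uint8, blue, green, red), "mtx" (3x3 intrinsics, pixels), "R" (3x3) and "t" (3): a world point X has camera coordinates R X + t. Camera axes: x right, y down, z forward; pixel columns grow to the right and rows downward; lengths in m; the calibration is good to about 2 mm. A picture is of the moment at which its call begins. There is no depth.
- close_job(): hands the job in; it is judged then, once.
The state is a dict: "time_s": time; "joints": joint angles; "qd": joint speeds; "joint_torque": joint torques, N m; "tcp_pos": TCP position; "eef_rot": TCP orientation; "contact_force": force on the tool from outside, world axes, zero at the start; "moment": the same for the moment, N m; "gripper_width": finger opening in m; "gripper_force": force on a finger pad.
Only numpy, scipy, OpenCV 4.12 (cv2) and the standard library are available. Lean on these libraries where they do the work, as an engineer would, in place of code of your own. Each camera call takes 0.05 s, during which the arm holds its last target. There are 200 camera calls.

### The job

First take the finished short battery pack or packs off the two-rail rack and lay them flat, contact side up, on the floor of the grey tray. Then loosen the rack's clamp knob fully, slide the far rail all the way out to its stop and turn the knob back until it is fully tight. Finally lay every long pack from the mat squared across the two narrow ledges, between the lips, contact side up, with a finger-wide gap between packs, and leave the bottle, cup, phone and screwdriver alone.

Things in the scene. Friction and masses are not known exactly. Their poses are not given: they have to be found in the camera images.
- rack: fixed aluminium rack. Origin on the bench, midway between the lips when the far rail is fully out; x across the rails, from the fixed near rail to the sliding far rail, y along the rails, z up. Base plate 10 mm thick, x -115..115, y -120..210 mm. Each rail, y -105..105 mm, is an inner ledge 20 mm wide, top at 50 mm, with a 10 mm thick outer lip, top at 66 mm. Open between the ledges
- near_lip (a point): middle of the top edge of the fixed near rail's lip, at rack x = -81 mm, 66 mm above the bench; axes as the rack's. The lip's inner face is at rack x = -76 mm, and its ledge reaches from there to x = -56 mm. Both rails have 4 mm end tabs, as high as the lips, closing the ledge at y = -105 and 105 mm
- carriage (a joint): slide of the far rail in m along the rack's +x: 0 = closest to the near rail (lips 112 mm apart), 0.040 = fully out at its stop (152 mm apart: 12 mm of play for a long pack). It drags with about 6 N and stays where it is left. Starts at 0 to 4 mm. The clamp's bite is not simulated, but forcing the rail while the knob is tight is a fault
- far_lip (a point): middle of the top edge of the sliding far rail's lip (10 mm thick, 66 mm above the bench, running along the rack's y); moves with the slide; inner face at rack x = 36 mm + slide; axes as the rack's. The lip can be pinched from above across its thickness: it stands 16 mm above its ledge, and its outer side is free
- clamp (a joint): clamp knob's angle in rad: 0 = fully tight, 1.3 = fully loose (end of travel). Loosens counter-clockwise seen from above and stays where it is left; takes about 0.15 N m all the way. Starts tight, at 0 to 0.08
- clamp_grip (a point): grip point of the clamp knob on its vertical axis, 64 mm above the bench, beyond the +y end of the far rail (rack frame x = 41 mm + carriage joint, y = 165 mm). Black bar grip 48 long x 14 wide mm, from 50 to 76 mm above the bench, on a disc 28 mm across with its top at 50 mm; this point's x axis runs along the bar and turns with it; with the knob at 0 the bar lies along the rack's x
- tray: open grey plastic tray fixed to the bench, outside 210 (x) x 140 (y) x 30 high mm, walls and floor 5 mm thick; origin at the centre of its underside, at bench height; x along its long side
- bottle: drink bottle standing on the bench, 62 mm in diameter, 190 mm tall, bystander; origin at the centre of its underside
- cup: small white cup standing on the bench, 64 mm across, 60 mm tall, bystander; origin at the centre of its underside
- phone: phone lying on the bench, 150 x 72 x 9 mm, bystander; origin at the centre of its underside
- driver: screwdriver lying on the bench, bystander; origin about its middle, x along it
- long1: loose battery pack of dark plastic, flat bar 140 long x 34 wide x 18 high mm, about 0.14 kg, copper contact patch at one end of its top; origin at the centre of its underside, x along its length, z up. At the start it lies flat on the blue mat; 2 or 3 of the long packs are present
- long2: loose battery pack of dark plastic, flat bar 140 long x 34 wide x 18 high mm, about 0.14 kg, copper contact patch at one end of its top; origin at the centre of its underside, x along its length, z up. At the start it lies flat on the blue mat; 2 or 3 of the long packs are present
- long3: loose battery pack of dark plastic, flat bar 140 long x 34 wide x 18 high mm, about 0.14 kg, copper contact patch at one end of its top; origin at the centre of its underside, x along its length, z up. At the start it lies flat on the blue mat; 2 or 3 of the long packs are present
- short1: finished short battery pack, like the long ones but 100 long x 34 x 18 mm, about 0.1 kg; origin at the centre of its underside, x along its length, z up. At the start it bridges the two ledges of the rack, about along the rack's x; 1 or 2 short packs are present
- short2: finished short battery pack, like the long ones but 100 long x 34 x 18 mm, about 0.1 kg; origin at the centre of its underside, x along its length, z up. At the start it bridges the two ledges of the rack, about along the rack's x; 1 or 2 short packs are present
Mind the look-alikes: they are no part of the job. What is shaped like the long3 but green is not meant. What is shaped like the long1 but purple is not meant.

How it is judged (in metres and radians):
On the way, in this order (a step that is already met when the one before it is completed fails the run):
1. every finished short pack lies flat in the tray (x of short1 in the frame of tray between -0.095 and 0.095 m and y of short1 in the frame of tray between -0.06 and 0.06 m and z of each of short1, short2 in the frame of tray below 0.01 m and angle between each of short1, short2's own z axis and vertical below 0.1 rad and linear speed of each of short1, short2 below 0.02 m/s and x of short2 in the frame of tray between -0.095 and 0.095 m and y of short2 in the frame of tray between -0.06 and 0.06 m), for 0.2 s.
2. the clamp knob is loosened (over 1.0 rad) (value of joint clamp above 1 rad), for 0.1 s.
3. the far rail is out at its stop (slide over 37 mm) (value of joint carriage above 0.037 m), for 0.2 s.
4. the clamp knob is tight again (under 0.25 rad) with the rail still out (value of joint clamp below 0.25 rad and value of joint carriage above 0.036 m), for 0.2 s.
At the end, for the whole second after the job is handed in: Long packs flat, right side up across both ledges between the lips: within 11 mm of rack x = 0, 92 mm of y = 0, 0.15 rad of square, 46-54 mm high, centres 40 mm or more apart. Short packs flat in the tray, right side up. Knob under 0.25 rad, rail out over 36 mm. Packs at rest (all of step 1 and all of step 4 and x of long1 in the frame of rack between -0.011 and 0.011 m and y of long1 in the frame of rack between -0.092 and 0.092 m and z of long1 in the frame of rack between 0.046 and 0.054 m and angle between each of long1, long2, long3's own z axis and vertical below 0.08 rad and angle between the x axis of each of long1, long2, long3 and the x axis of rack, either way round below 0.15 rad and linear speed of each of long1, long2, long3 below 0.02 m/s and x of long2 in the frame of rack between -0.011 and 0.011 m and y of long2 in the frame of rack between -0.092 and 0.092 m and z of long2 in the frame of rack between 0.046 and 0.054 m and x of long3 in the frame of rack between -0.011 and 0.011 m and y of long3 in the frame of rack between -0.092 and 0.092 m and z of long3 in the frame of rack between 0.046 and 0.054 m and horizontal distance between long1 and long2 above 0.04 m and horizontal distance between each of long1, long2 and long3 above 0.04 m); the robot touches nothing.
It fails at once if the far rail is forced along (slide 10 to 34 mm) while the knob is tight (under 0.3 rad) (value of joint clamp below 0.3 rad and value of joint carriage between 0.01 and 0.034 m).
It fails at once if a bystander (bottle, cup, phone, screwdriver) is moved over 40 mm (distance of any of bottle, cup, phone, driver from where it was at the start of the episode above 0.04 m).
Of long1, long2, long3 only 2 to 3 are there at a start; the rules pass over those that are not, and their reading is None.
Of short1, short2 only 1 to 2 are there at a start; the rules pass over those that are not, and their reading is None.
At some moment in a run one of long1, long2, long3 may be knocked a few centimetres aside while the robot is not near it.
It also fails if it takes over 208 s, if anything falls off the work surface, if the arm or the gripper's body presses on something with over 40 N, if the wrist force passes 120 N, or if a joint passes its speed limit or range.

## Working session

There is one attempt and no reset: what is moved stays moved. The work goes in short steps, Python scripts to look and compute and a shell command to move; the robot and the scene stay as the last step left them, time stands still between calls to the robot, and variables do not carry over. Pictures are saved under pics/ and viewed, at most 14 in all, crops included, and the job is handed in when it is done.

```bash
mkdir -p pics; ls; python3 - <<'E'
from plant import *
import cv2
s=get_state(); print({k:s[k] for k in ('time_s','tcp_pos','eef_rot','gripper_width','contact_force')}, hold_point_z if not callable(hold_point_z) else hold_point_z())
for n in ('side','top'):
    c=capture(n); cv2.imwrite(f'pics/{n}0.png',c['color']); print(n,c['mtx'].tolist(),c['R'].tolist(),c['t'].tolist())
E
```

```text
pics
{'time_s': 0.0, 'tcp_pos': array([0.16085043, 0.65502031, 0.2256149 ]), 'eef_rot': array([ 1.79902160e+02, -5.64062810e-03, -1.38031176e+01]), 'gripper_width': 0.08727801569459794, 'contact_force': array([ 0.26875354, -0.01458523, -0.12537535])} 0.0188
side [[520.080760680622, 0.0, 278.85506257076], [0.0, 520.080760680622, 213.12226291355415], [0.0, 0.0, 1.0]] [[0.9799599439444545, -0.19919338405868983, 0.0007099377638694692], [-0.14666274918996713, -0.7239306222041564, -0.674102731217686], [0.13479074992158055, 0.6604895532726847, -0.7386372612813596]] [-0.4884955722186126, 0.20499668465117307, 1.4465609067033294]
top [[387.5682158639418, 0.0, 275.46642441252834], [0.0, 387.5682158639418, 213.294866740355], [0.0, 0.0, 1.0]] [[-0.027462206879041894, -0.9995340311919361, -0.013324701967771265], [-0.9964563683958362, 0.02843292061364897, -0.07915980614402006], [0.07950178033675472, 0.011103581159930317, -0.9967728815576349]] [0.09217713253937665, 0.5314484141220994, 1.1515041465359546]
```

View pics/top0.png

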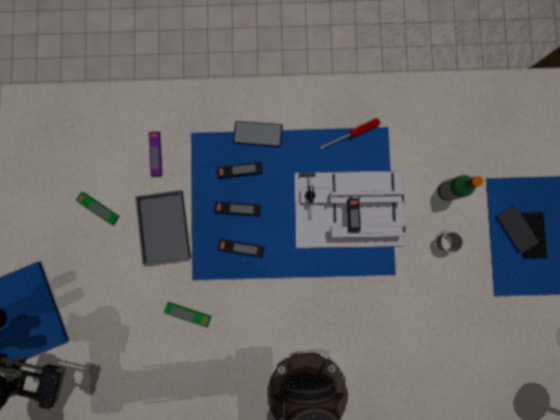

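View pics/side0.png

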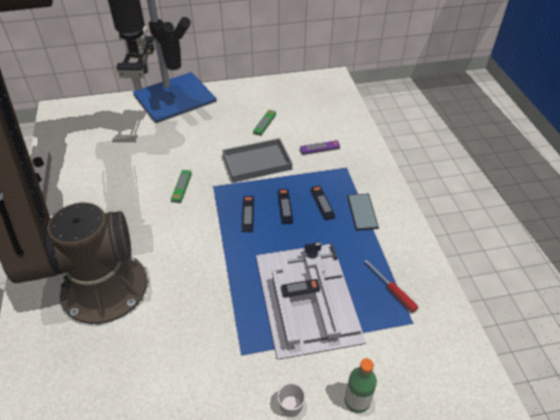

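The top view shows three long packs at about (240,171), (238,210) and (242,248), and one short pack at (354,214) bridging the rack. The knob is at (310,195), the tray at (163,228) and the phone at (258,133). Side view: long packs at (248,213), (285,206) and (322,202), short pack at (300,289), knob at (313,250).

```bash
cat > h.py <<'E'
import numpy as np, cv2
from plant import *
def ray(c,uv,z):
    uv=np.atleast_2d(uv).astype(float); d=np.c_[uv,np.ones(len(uv))]@np.linalg.inv(c['mtx']).T@c['R']
    o=-c['R'].T@c['t']; return o+d*((z-o[2])/d[:,2])[:,None]
def tri(c1,u1,c2,u2):
    A=[];b=[]
    for c,u in((c1,u1),(c2,u2)):
        o=-c['R'].T@c['t']; d=c['R'].T@np.linalg.inv(c['mtx'])@np.r_[u,1]; d/=np.linalg.norm(d)
        P=np.eye(3)-np.outer(d,d); A.append(P);b.append(P@o)
    return np.linalg.lstsq(np.vstack(A),np.hstack(b),rcond=None)[0]
def proj(c,X):
    p=c['mtx']@(c['R']@np.asarray(X,float)+c['t']); return p[:2]/p[2]
def zoom(c,x0,y0,w,h,name):
    k=min(800/w,600/h); cv2.imwrite('pics/'+name,cv2.resize(c['color'][y0:y0+h,x0:x0+w],None,fx=k,fy=k,interpolation=cv2.INTER_CUBIC))
def copper(c):  # orange contact patches: centroid, area
    hsv=cv2.cvtColor(c['color'],cv2.COLOR_BGR2HSV)
    m=cv2.inRange(hsv,(4,110,80),(18,255,255)); n,l,s,ce=cv2.connectedComponentsWithStats(m)
    return [(ce[i].round(1),s[i,4]) for i in range(1,n) if s[i,4]>=6]
def dark(c,vmax=75,lo=60,hi=900):  # dark packs: min-area rects of non-blue dark blobs
    hsv=cv2.cvtColor(c['color'],cv2.COLOR_BGR2HSV); 
    m=((hsv[...,2]<vmax)&(hsv[...,1]<140)).astype(np.uint8)*255
    cs,_=cv2.findContours(m,cv2.RETR_EXTERNAL,cv2.CHAIN_APPROX_NONE)
    return [cv2.minAreaRect(k) for k in cs if lo<cv2.contourArea(k)<hi]
E
python3 - <<'E'
from h import *
t=capture('top');s=capture('side')
zoom(t,190,110,220,165,'tz.png'); zoom(s,220,170,200,190,'sz.png')
for c in(t,s):
    print('copper',copper(c)); print('dark',[tuple(np.round(np.r_[r[0],r[1],r[2]],1)) for r in dark(c)])
E
```

```text
copper [(array([220.9, 171.4]), np.int32(19)), (array([476.9, 180.9]), np.int32(97)), (array([ 80.8, 197.6]), np.int32(11)), (array([353.7, 201.8]), np.int32(29)), (array([218.4, 206.8]), np.int32(22)), (array([222.2, 244.7]), np.int32(20)), (array([204.2, 320.8]), np.int32(13))]
dark [(np.float64(89.6), np.float64(378.1), np.float64(14.3), np.float64(28.6), np.float64(14.0)), (np.float64(240.6), np.float64(247.7), np.float64(44.9), np.float64(10.5), np.float64(8.7)), (np.float64(454.7), np.float64(241.1), np.float64(18.0), np.float64(12.7), np.float64(78.7)), (np.float64(236.9), np.float64(208.3), np.float64(44.4), np.float64(10.4), np.float64(3.8)), (np.float64(99.4), np.float64(210.1), np.float64(21.9), np.float64(7.5), np.float64(33.7)), (np.float64(352.1), np.float64(214.1), np.float64(15.0), np.float64(36.0), np.float64(2.3)), (np.float64(309.6), np.float64(195.9), np.float64(9.2), np.float64(18.3), np.float64(18.4)), (np.float64(454.7), np.float64(188.5), np.float64(20.5), np.float64(37.7), np.float64(70.6)), (np.float64(239.1), np.float64(169.6), np.float64(10.6), np.float64(
[... 318 characters left out ...]
, np.int32(7)), (array([248. , 198.1]), np.int32(19)), (array([313.7, 283.4]), np.int32(26)), (array([366.4, 365.4]), np.int32(146))]
dark [(np.float64(300.1), np.float64(288.3), np.float64(12.6), np.float64(36.5), np.float64(79.1)), (np.float64(312.0), np.float64(250.5), np.float64(13.0), np.float64(14.0), np.float64(90.0)), (np.float64(247.0), np.float64(214.0), np.float64(34.0), np.float64(10.0), np.float64(90.0)), (np.float64(284.5), np.float64(206.1), np.float64(33.5), np.float64(10.4), np.float64(80.9)), (np.float64(322.1), np.float64(202.7), np.float64(35.3), np.float64(10.3), np.float64(63.4)), (np.float64(25.5), np.float64(5.5), np.float64(11.0), np.float64(51.0), np.float64(90.0))]
```

View pics/tz.png

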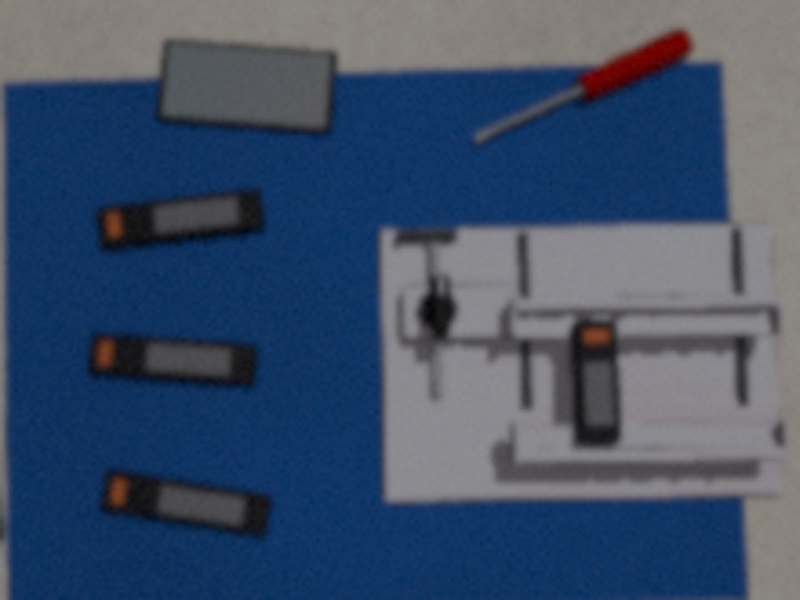

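View pics/sz.png

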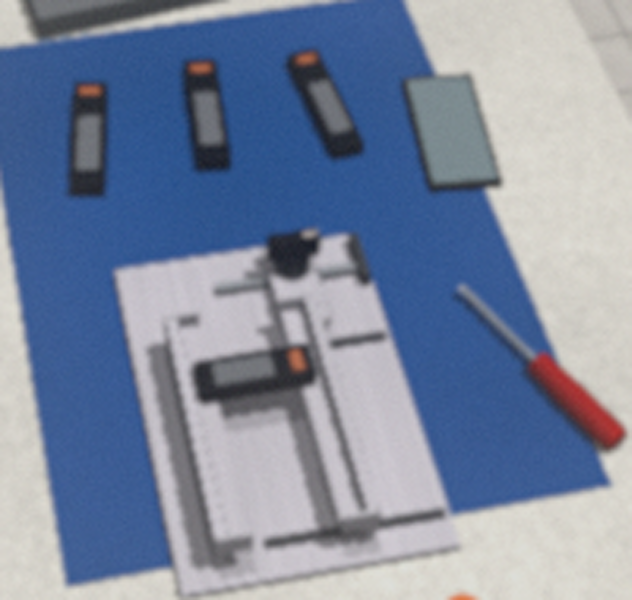

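The crops show the rack plate corners in top at about (294.5,172.4), (401.8,171.1), (404.5,246.1) and (295.9,248.1). All packs are copper side up, with the copper towards +y for the long ones and towards +x for the short one. There is no second short pack.

```bash
python3 - <<'E'
from h import *
np.set_printoptions(precision=4,suppress=True)
t=capture('top');s=capture('side')
print('cam',-t['R'].T@t['t'],-s['R'].T@s['t'])
T=np.array([[294.5,172.4],[401.8,171.1],[404.5,246.1],[295.9,248.1]])
S=np.array([[333.4,243.5],[365.7,343.5],[277.6,358.4],[256.4,254.9]])
# top TL = far x,+y ; side TR = far x,+y
P=np.array([tri(t,a,s,b) for a,b in zip(T,S)]); print('plate tri\n',P)
R=ray(t,T,.010); print('plate top rays\n',R); R2=ray(s,S,.010); print('side rays\n',R2)
for Q in (R,R2):
    L=np.array([[.115,.21],[.115,-.12],[-.115,-.12],[-.115,.21]])
    M,_=cv2.estimateAffinePartial2D(L,Q[:,:2],method=cv2.LMEDS); 
    q=Q[:,:2]-Q[:,:2].mean(0); l=L-L.mean(0); a=np.arctan2((l[:,0]*q[:,1]-l[:,1]*q[:,0]).sum(),(l*q).sum())
    r=np.array([[np.cos(a),-np.sin(a)],[np.sin(a),np.cos(a)]]); print('rack',Q[:,:2].mean(0)-r@L.mean(0),np.degrees(a))
def near(c,p): 
    return min(dark(c),key=lambda r:np.hypot(r[0][0]-p[0],r[0][1]-p[1]))
def ends(r):
    b=cv2.boxPoints(r); e=[b[(i+1)%4]-b[i] for i in range(2)]; i=int(np.argmax([np.linalg.norm(x) for x in e])); j=1-i
    m=lambda k:(b[k%4]+b[(k+1)%4])/2
    return np.array([m(i+1),m(i+3)]) # mid points of the two short sides
for n,a,b,z in(('short',(352,214),(300,288),.059),('far',(239,170),(322,203),.009),('mid',(237,208),(284,206),.009),('near',(240,248),(247,214),.009),('knob',(310,196),(312,250),.066)):
    A=near(t,a);B=near(s,b)
    for c,r in((t,A),(s,B)):
        E=ray(c,ends(r),z); d=E[0]-E[1]; print(n,'cen',ray(c,[r[0]],z)[0],'len',np.linalg.norm(d),'ang',np.degrees(np.arctan2(d[1],d[0]))%180)
    print('   tri',tri(t,A[0],s,B[0]))
ct=dict(zip(('far','mid','near','short'),[(220.9,171.4),(218.4,206.8),(222.2,244.7),(353.7,201.8)]));cs=dict(zip(('far','mid','near','short'),[(316.8,188.1),(283,191),(248,198.1),(313.7,283.4)]))
for k in ct: print('copper',k,tri(t,ct[k],s,cs[k]))
g=cv2.cvtColor(t['color'],cv2.COLOR_BGR2HSV)
for c,box in((t,(132,185,195,270)),(s,(215,135,297,185))):
    x0,y0,x1,y1=box; m=np.zeros(c['color'].shape[:2],np.uint8); m[y0:y1,x0:x1]=(c['color'][y0:y1,x0:x1].max(2)<125)&(cv2.cvtColor(c['color'],cv2.COLOR_BGR2HSV)[y0:y1,x0:x1,1]<90)
    k=max(cv2.findContours(m,0,1)[0],key=cv2.contourArea); r=cv2.minAreaRect(k); q=ray(c,cv2.boxPoints(r),.02); print('tray',q[:,:2].tolist(),q.mean(0))
E
```

```text
cam [0.4405 0.0642 1.1911] [ 0.3138 -0.9043  1.207 ]
plate tri
 [[ 0.6628  0.0148  0.0098]
 [ 0.6568 -0.3152  0.0077]
 [ 0.4281 -0.3108  0.0088]
 [ 0.4313  0.0178  0.0111]]
plate top rays
 [[ 0.6594  0.0153  0.01  ]
 [ 0.6536 -0.314   0.01  ]
 [ 0.4242 -0.3099  0.01  ]
 [ 0.4271  0.0183  0.01  ]]
side rays
 [[ 0.6662  0.0148  0.01  ]
 [ 0.6589 -0.3164  0.01  ]
 [ 0.4319 -0.3119  0.01  ]
 [ 0.4356  0.0181  0.01  ]]Traceback (most recent call last):
  File "<stdin>", line 12, in <module>
cv2.error: OpenCV(4.12.0) /io/opencv/modules/calib3d/src/ptsetreg.cpp:1108: error: (-215:Assertion failed) count >= 0 && to.checkVector(2) == count in function 'estimateAffinePartial2D'
```

```bash
cat >> h.py <<'E'
np.set_printoptions(precision=4,suppress=True)
def near(c,p,**k): return min(dark(c,**k),key=lambda r:np.hypot(r[0][0]-p[0],r[0][1]-p[1]))
def ends(r):
    b=cv2.boxPoints(r); i=int(np.argmax([np.linalg.norm(b[1]-b[0]),np.linalg.norm(b[2]-b[1])]))
    m=lambda k:(b[k%4]+b[(k+1)%4])/2
    return np.array([m(i+1),m(i+3)])
def where(n,t,s,a,b,z):
    A=near(t,a);B=near(s,b)
    for c,r in((t,A),(s,B)):
        E=ray(c,ends(r),z); d=E[0]-E[1]; print(n,'cen',ray(c,[r[0]],z)[0],'len %.3f ang %.1f'%(np.linalg.norm(d),np.degrees(np.arctan2(d[1],d[0]))%180))
    print('   tri',tri(t,A[0],s,B[0]))
E
python3 - <<'E'
from h import *
t=capture('top');s=capture('side')
T=np.array([[294.5,172.4],[401.8,171.1],[404.5,246.1],[295.9,248.1]])
S=np.array([[333.4,243.5],[365.7,343.5],[277.6,358.4],[256.4,254.9]])
L=np.array([[.115,.21],[.115,-.12],[-.115,-.12],[-.115,.21]])
for Q in (ray(t,T,.01),ray(s,S,.01)):
    q=Q[:,:2]-Q[:,:2].mean(0); l=L-L.mean(0); a=np.arctan2((l[:,0]*q[:,1]-l[:,1]*q[:,0]).sum(),(l*q).sum())
    r=np.array([[np.cos(a),-np.sin(a)],[np.sin(a),np.cos(a)]]); print('rack',Q[:,:2].mean(0)-r@L.mean(0),np.degrees(a))
for x in(('short',(352,214),(300,288),.059),('far',(239,170),(322,203),.009),('mid',(237,208),(284,206),.009),('near',(240,248),(247,214),.009),('knob',(310,196),(312,250),.066)):
    n,a,b,z=x; where(n,t,s,a,b,z)
ks=('far','mid','near','short')
for k,a,b in zip(ks,[(220.9,171.4),(218.4,206.8),(222.2,244.7),(353.7,201.8)],[(316.8,188.1),(283,191),(248,198.1),(313.7,283.4)]): print('copper',k,tri(t,a,s,b))
for c,box in((t,(132,185,195,270)),(s,(215,135,297,185))):
    x0,y0,x1,y1=box; m=np.zeros(c['color'].shape[:2],np.uint8); m[y0:y1,x0:x1]=(c['color'][y0:y1,x0:x1].max(2)<125)&(cv2.cvtColor(c['color'],cv2.COLOR_BGR2HSV)[y0:y1,x0:x1,1]<90)
    k=max(cv2.findContours(m,0,1)[0],key=cv2.contourArea); r=cv2.minAreaRect(k); q=ray(c,cv2.boxPoints(r),.02); print('tray',q[:,:2].tolist(),q.mean(0))
E
```

```text
rack [ 0.5404 -0.1925] -0.803148988240656
rack [ 0.5474 -0.1939] -0.9580233973003063
short cen [ 0.5221 -0.1473  0.059 ] len 0.106 ang 175.3
short cen [ 0.5249 -0.1523  0.059 ] len 0.097 ang 1.4
   tri [ 0.5242 -0.1486  0.0535]
far cen [0.6737 0.1862 0.009 ] len 0.137 ang 95.1
far cen [0.6761 0.1827 0.009 ] len 0.147 ang 95.6
   tri [0.676  0.1865 0.0047]
mid cen [0.5535 0.1951 0.009 ] len 0.136 ang 84.5
mid cen [0.5557 0.1917 0.009 ] len 0.146 ang 84.3
   tri [0.5552 0.1954 0.0051]
near cen [0.4326 0.1868 0.009 ] len 0.137 ang 79.3
near cen [0.4358 0.1827 0.009 ] len 0.144 ang 79.4
   tri [0.4344 0.187  0.0046]
knob cen [ 0.5785 -0.0241  0.066 ] len 0.054 ang 159.8
knob cen [ 0.5849 -0.0389  0.066 ] len 0.039 ang 168.5
   tri [ 0.5847 -0.026   0.0492]
copper far [0.6701 0.2407 0.0192]
copper mid [0.5609 0.2502 0.0187]
copper near [0.4454 0.2404 0.0197]
copper short [ 0.5591 -0.1514  0.07  ]
tray [[0.6311284109981043, 0.5086916331793178], [0.6281275789591845, 0.333119403840485], [0.3732097633267544, 0.33258413204535425], [0.3756966250958154, 0.5051468615901311]] [0.502  0.4199 0.02  ]
tray [[0.3924322287358809, 0.4853795503832685], [0.625777689769877, 0.5185600221106164], [0.6147355914644546, 0.34627685589476886], [0.3957704433384254, 0.31974715789932495]] [0.5072 0.4175 0.02  ]
```

Both views agree. The rack origin is about (0.544,-0.193) at -0.9°, the short pack at (0.524,-0.149), the tray at (0.504,0.419), and the copper tops are about 19 mm high on the mat and 70 mm on the rack. Next I move above the short pack.

```bash
python3 -m inch '0 0 0 -0.0192 1;0 0 0 -0.0192 1;0.33 0.225 0 0 1;0.33 0.225 0 0 1;0.33 0.225 0 0 1;0.33 0.225 0 0 1;0.33 0.225 0 0 1;0.33 0.225 0 0 1' 25
python3 -m inch '0.05 0.365 0 0 1;0.05 0.365 0 0 1;0.05 0.365 0 0 1;0.05 0.365 0 0 1;0.05 0.365 0 0 1;0.05 0.365 0 0 1;0.05 0.365 0 0 1;0.05 0.365 0 0 1'
python3 -m inch '0.012 0.363 0 0 1;0.012 0.363 0 0 1;0.012 0.363 0 0 1;0 0 0.2 0 1;0 0 0.2 0 1;0 0 0 0 1;0 0 0 0 1;0 0 0 0 1'
python3 - <<'E'
from h import *
print(get_state()['joints'])
E
```

```text
time_s: 1.4
tcp_pos: [0.4595, 0.452, 0.2269]
eef_rot: [-180.0, -0.0, 0.0]
contact_force: [0.1, 0.2, 0.1]
gripper_width: 0.0874
gripper_force: 0.0
time_s: 2.4
tcp_pos: [0.5183, 0.0135, 0.227]
eef_rot: [-180.0, -0.1, 0.1]
contact_force: [1.1, -0.1, -0.2]
gripper_width: 0.0876
gripper_force: 0.0
time_s: 3.4
tcp_pos: [0.5247, -0.148, 0.168]
eef_rot: [180.0, -0.1, 0.1]
contact_force: [0.1, 0.0, -0.7]
gripper_width: 0.0877
gripper_force: 0.0
[  4.8643  10.9949 -20.6651   0.0222 -58.2056  85.1919]
```

```bash
python3 -m inch '0 0 0.2 0 1;0 0 0.2 0 1;0 0 0.2 0 1;0 0 0.15 0 1;0 0 0.07 0 1;0 0 0 0 0.1;0 0 0 0 0.1;0 0 0 0 0.1' 25
python3 -m inch '0 0 0 0 0.1;0 0 0 0 0.1;0 0 0 0 0.1;0 0 -0.2 0 0.1;0 0 -0.2 0 0.1;0 0 -0.2 0 0.1;0 0 0 0 0.1;0 0 0 0 0.1'
```

```text
time_s: 4.4
tcp_pos: [0.5245, -0.1481, 0.0445]
eef_rot: [-180.0, -0.1, 0.0]
contact_force: [0.1, 0.0, 0.3]
gripper_width: 0.0631
gripper_force: 0.0
time_s: 5.4
tcp_pos: [0.5232, -0.1481, 0.133]
eef_rot: [-180.0, 0.0, 0.0]
contact_force: [-0.8, -0.0, -1.7]
gripper_width: 0.0335
gripper_force: 25.0
```

```bash
python3 -m inch '-0.013 -0.378 0 0 0.1;-0.013 -0.378 0 0 0.1;-0.013 -0.378 0 0 0.1;-0.013 -0.378 0 0 0.1;-0.013 -0.378 0 0 0.1;-0.013 -0.378 0 0 0.1;-0.013 -0.378 0 0 0.1;-0.013 -0.378 0 0 0.1'
python3 -m inch '-0.013 -0.378 0 0 0.1;-0.013 -0.378 0 0 0.1;0 0 0.2 0 0.1;0 0 0.2 0 0.1;0 0 0.2 0 0.1;0 0 0.1 0 0.1;0 0 0 0 0.1;0 0 0 0 0.1'
python3 - <<'E'
from h import *
t=capture('top');zoom(t,100,170,130,98,'tray1.png')
E
```

```text
time_s: 6.4
tcp_pos: [0.507, 0.3068, 0.1321]
eef_rot: [179.9, 0.1, 0.0]
contact_force: [0.6, -0.3, -1.5]
gripper_width: 0.0336
gripper_force: 25.0
time_s: 7.4
tcp_pos: [0.5045, 0.4193, 0.0294]
eef_rot: [-180.0, -0.1, 0.0]
contact_force: [0.1, 0.5, -0.6]
gripper_width: 0.0336
gripper_force: 25.0
```

View pics/tray1.png

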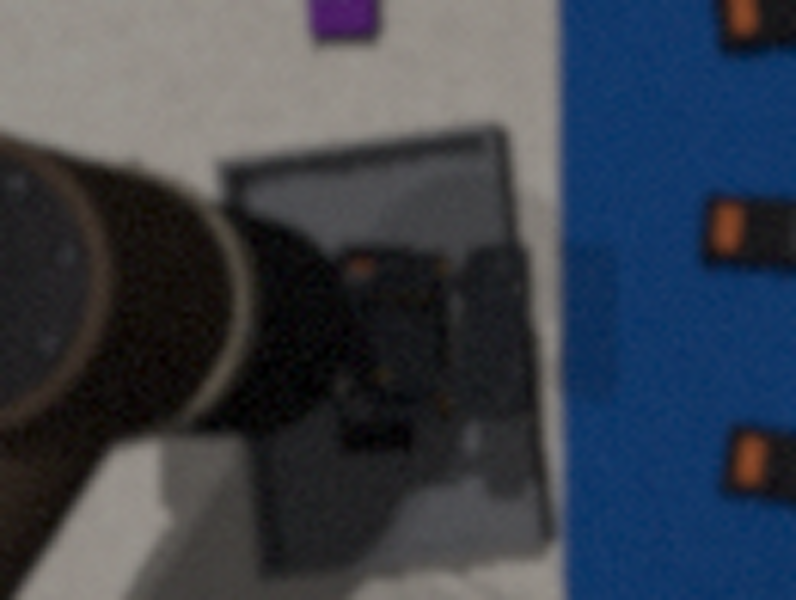

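The tray rim corners in the crop are (225,165), (500,130), (545,545) and (262,575), so the tray sits about 5° off and the pack is centred over it. I turn to match, lower and release.

```bash
python3 -m inch '0 0 0 -0.0125 0.1;0 0 0.09 0 0.1;0 0 0.055 0 0.1;0 0 0 0 0.1;0 0 0 0 0.1;0 0 0 0 0.55;0 0 0 0 0.55;0 0 0 0 0.55' 25
python3 -m inch '0 0 0 0 0.55;0 0 -0.1 0 0.55;0 0 -0.2 0 0.55;0 0 -0.3 0 0.55;0 0 -0.3 0 0.55;0 0.35 -0.1 0 0.55;0 0.35 0 0 0.55;0 0.35 0 0 0.55'
python3 - <<'E'
from h import *
t=capture('top');s=capture('side');zoom(t,100,170,130,98,'tray2.png')
print([x for x in copper(t)],copper(s))
E
```

```text
time_s: 8.45
tcp_pos: [0.5041, 0.4189, 0.007]
eef_rot: [-180.0, -0.0, 4.5]
contact_force: [-0.8, -0.2, 0.1]
gripper_width: 0.0483
gripper_force: 0.0
time_s: 9.45
tcp_pos: [0.5165, 0.2605, 0.1585]
eef_rot: [-179.9, -0.1, 4.6]
contact_force: [0.8, -0.2, -0.1]
gripper_width: 0.0482
gripper_force: 0.0
[(array([220.7, 171.2]), np.int32(27)), (array([476.9, 180.9]), np.int32(95)), (array([ 80.8, 197.6]), np.int32(11)), (array([204.1, 320.8]), np.int32(12))] [(array([316.8, 188.1]), np.int32(16)), (array([282.8, 191.1]), np.int32(18)), (array([175.9, 195.7]), np.int32(7)), (array([247.7, 198.3]), np.int32(6)), (array([366.4, 365.4]), np.int32(144))]
```

View pics/tray2.png

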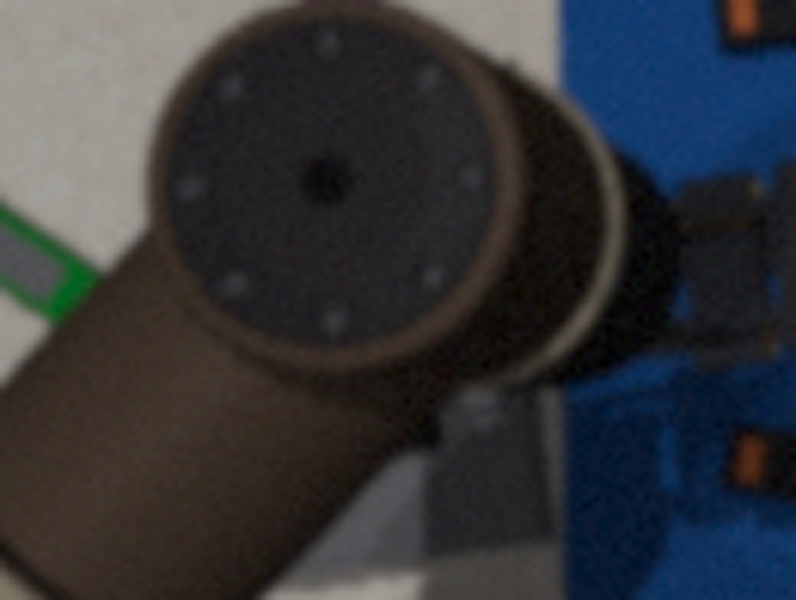

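The arm hides the tray in this view; I will check it again from the knob position.

```bash
python3 -m inch '0 0 0 0.01 0.55;0.094 0.384 0 0 0.55;0.094 0.384 0 0 0.55;0.094 0.384 0 0 0.55;0.094 0.384 0 0 0.55;0.094 0.384 0 0 0.55;0 0 0 0 0.55;0 0 0 0 0.55' 30
python3 - <<'E'
from h import *
t=capture('top');s=capture('side');a=t['color'][170:290,120:280];b=s['color'][140:260,200:360]
cv2.imwrite('pics/k1.png',cv2.resize(np.hstack([a,b]),None,fx=2.5,fy=2.5,interpolation=cv2.INTER_CUBIC))
print(get_state()['tcp_pos'],[x for x in copper(t)],copper(s))
E
```

```text
time_s: 10.55
tcp_pos: [0.5917, -0.0251, 0.1574]
eef_rot: [-180.0, -0.0, 0.9]
contact_force: [-0.7, 0.4, -0.3]
gripper_width: 0.0484
gripper_force: 0.0
[ 0.5916 -0.024   0.1573] [(array([476.9, 180.9]), np.int32(96)), (array([ 80.8, 197.6]), np.int32(11)), (array([162.3, 215.2]), np.int32(26)), (array([204.1, 320.6]), np.int32(14))] [(array([266.8, 156.6]), np.int32(14)), (array([283.2, 191. ]), np.int32(20)), (array([249. , 198.2]), np.int32(12)), (array([366.3, 365.5]), np.int32(143))]
```

View pics/k1.png

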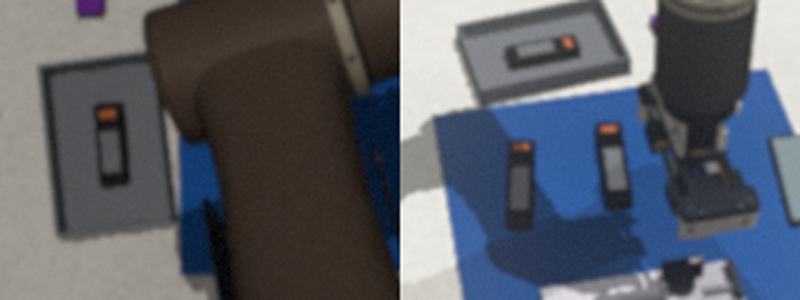

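The short pack lies flat, copper up, near the middle of the tray (top crop (112,145)). Down to the knob.

```bash
python3 -m inch '-0.027 0.022 0 0 0.55;0 0 0.2 0 0.55;0 0 0.2 0 0.55;0 0 0.2 0 0.55;0 0 0.09 0 0.55;0 0 0 0 0.55;0 0 0 0 0;0 0 0 0 0' 30
python3 -m inch '0 0 0 0 0;0 0 0 0 0;0 0 0 0 0;0 0 0 0 0;0 0 0 0 0;0 0 0 0 0;0 0 0 0 0;0 0 0 0 0'
python3 - <<'E'
from h import *
s=capture('side');zoom(s,265,210,100,75,'k2.png'); q=get_state(); print(q['tcp_pos'],q['moment'],q['joints'])
E
```

```text
time_s: 11.65
tcp_pos: [0.5883, -0.0282, 0.0545]
eef_rot: [-180.0, -0.1, 0.9]
contact_force: [1.2, -0.0, 0.2]
gripper_width: 0.0336
gripper_force: 0.0
time_s: 12.65
tcp_pos: [0.588, -0.0265, 0.0539]
eef_rot: [-179.9, -0.1, 0.9]
contact_force: [-3.2, 10.5, 3.6]
gripper_width: 0.0139
gripper_force: 29.9
[ 0.588  -0.0265  0.0539] [ 3.8504  0.9735 -0.1267] [ 16.3701  21.9768 -22.4411  -0.1359 -45.4666  74.6546]
```

View pics/k2.png

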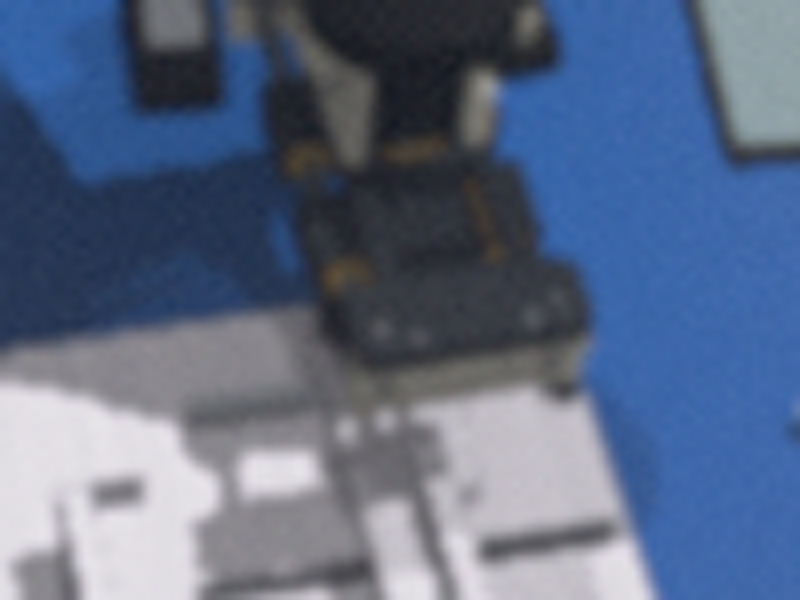

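```bash
python3 -m inch '0 -0.012 0 0 0;0 0 0 0 0;0 0 0 -0.02 0;0 0 0 -0.025 0;0 0 0 -0.025 0;0 0 0 -0.025 0;0 0 0 -0.025 0;0 0 0 0 0'
python3 -m inch '0 0 0 -0.025 0;0 0 0 -0.025 0;0 0 0 -0.025 0;0 0 0 -0.0106 0;0 0 0 0 0;0 0 0 0 0;0 0 0 0 0;0 0 0 0 0'
python3 - <<'E'
from h import *
q=get_state(); print(q['tcp_pos'],q['moment'],q['contact_force'],q['joints'])
E
```

```text
time_s: 13.7
tcp_pos: [0.5877, -0.0255, 0.0538]
eef_rot: [-180.0, -0.1, 44.3]
contact_force: [-3.4, 8.4, 7.5]
gripper_width: 0.014
gripper_force: 29.9
time_s: 14.7
tcp_pos: [0.5871, -0.0252, 0.0538]
eef_rot: [-180.0, -0.1, 74.9]
contact_force: [-5.7, 10.4, 8.4]
gripper_width: 0.0141
gripper_force: 29.9
[ 0.5871 -0.0252  0.0538] [ 3.8898  2.0523 -0.1981] [-5.7392 10.3762  8.4228] [ 16.5237  21.9512 -22.4935  -0.1373 -45.5324 148.4945]
```

The knob turned 74° with no slip. I release and swing to yaw -91 for the far lip.

```bash
python3 -m inch '0 0 0 0 0.55;0 0 0 0 0.55;0 0 0 0 0.55;0 0 0 0 0.55;0 0 -0.1 0 0.55;0 0 -0.3 0 0.55;0 0 -0.3 0 0.55;0 0 0 0.028 0.55'
python3 -m inch '0 0 0 0.0288 0.55;0 0 0 0.0288 0.55;0 0 0 0.0288 0.55;0 0 0 0.0288 0.55;0 0 0 0.0288 0.55;0 0 0 0.0288 0.55;0 0 0 0.0288 0.55;0 0 0 0.0288 0.55'
python3 -m inch '0 0 0 0.0288 0.55;0 0 0 0.0288 0.55;0 0 0 0.0288 0.55;0 0 0 0.0288 0.55;0 0 0 0.0288 0.55;0 0 0 0.0288 0.55;0 0 0 0.0288 0.55;0 0 0 0 0.55'
python3 - <<'E'
from h import *
q=get_state(); print(q['tcp_pos'],q['contact_force'],q['joints'])
t=capture('top');s=capture('side')
a=t['color'][150:270,280:440];b=s['color'][220:370,240:400]
k=np.hstack([cv2.resize(a,(400,300),interpolation=2),cv2.resize(b,(320,300),interpolation=2)]);cv2.imwrite('pics/l1.png',k)
E
```

```text
time_s: 15.7
tcp_pos: [0.5902, -0.0263, 0.1639]
eef_rot: [179.6, -0.3, 64.7]
contact_force: [0.8, 0.2, -0.9]
gripper_width: 0.0481
gripper_force: 0.0
time_s: 16.7
tcp_pos: [0.5878, -0.0266, 0.1596]
eef_rot: [-180.0, -0.1, -18.4]
contact_force: [0.1, -0.1, -0.5]
gripper_width: 0.048
gripper_force: 0.0
time_s: 17.7
tcp_pos: [0.5877, -0.0266, 0.1593]
eef_rot: [-179.9, 0.0, -90.6]
contact_force: [0.2, 0.1, 0.0]
gripper_width: 0.0484
gripper_force: 0.0
[ 0.5877 -0.0266  0.1593] [0.2041 0.1292 0.0296] [ 16.4404  15.422  -15.9573   0.0092 -58.5634 -17.0259]
```

View pics/l1.png

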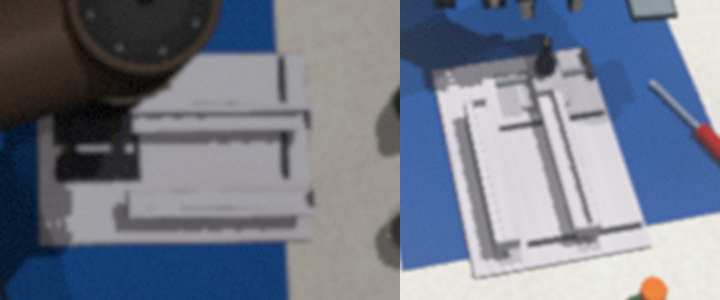

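```bash
python3 -m inch '0.275 0.006 0 0 0.5;0.275 0.006 0 0 0.5;0.275 0.006 0 0 0.5;0.275 0.006 0 0 0.5;0 0 0.3 0 0.5;0 0 0.25 0 0.5;0 0 0.1 0 0.5;0 0 0.04 0 0.5' 40
python3 -m inch '0 0 0 0 0;0 0 0 0 0;0 0 0 0 0;0 0 0 0 0;0 0 0 0 0;0 0 0 0 0;0 0 0 0 0;0 0 0 0 0'
```

```text
time_s: 18.8
tcp_pos: [0.5823, -0.1915, 0.0547]
eef_rot: [180.0, -0.0, -90.5]
contact_force: [0.2, 0.7, 1.1]
gripper_width: 0.044
gripper_force: 0.0
time_s: 19.8
tcp_pos: [0.5847, -0.1915, 0.0558]
eef_rot: [-179.7, -0.0, -90.6]
contact_force: [5.6, -0.8, -2.3]
gripper_width: 0.0094
gripper_force: 40.0
```

```bash
python3 -m inch '0 -0.04 0 0 0;0 -0.04 0 0 0;0 -0.04 0 0 0;0 -0.04 0 0 0;0 -0.04 0 0 0;0 -0.04 0 0 0;0 0 0 0 0;0 0 0 0 0'
python3 -m inch '0 -0.013 0 0 0;0 -0.013 0 0 0;0 0 0 0 0;0 0 0 0 0;0 0 0 0 0;0 0 0 0 0;0 0 0 0 0;0 0 0 0 0'
```

```text
time_s: 20.8
tcp_pos: [0.6176, -0.1918, 0.0558]
eef_rot: [180.0, -0.0, -90.6]
contact_force: [-3.8, 1.8, 7.9]
gripper_width: 0.0093
gripper_force: 40.0
time_s: 21.8
tcp_pos: [0.621, -0.1919, 0.0558]
eef_rot: [179.9, 0.0, -90.6]
contact_force: [-5.3, 3.4, 9.1]
gripper_width: 0.0093
gripper_force: 40.0
```

```bash
python3 -m inch '0 -0.013 0 0 0;0 0 0 0 0;0 0 0 0 0;0 0 0 0 0;0 0 0 0 0;0 0 0 0 0;0 0 0 0 0;0 0 0 0 0'
python3 -m inch '0 -0.013 0 0 0;0 0 0 0 0;0 0 0 0 0;0 0 0 0 0;0 0 0 0 0;0 0 0 0 0;0 0 0 0 0;0 0 0 0 0'
python3 -m inch '0 -0.013 0 0 0;0 0 0 0 0;0 0 0 0 0;0 0 0 0 0;0 0 0 0 0;0 0 0 0 0;0 0 0 0 0;0 0 0 0 0'
```

```text
time_s: 22.8
tcp_pos: [0.6228, -0.1919, 0.0557]
eef_rot: [179.9, 0.0, -90.6]
contact_force: [-5.5, 2.9, 9.0]
gripper_width: 0.0093
gripper_force: 40.0
time_s: 23.8
tcp_pos: [0.6247, -0.1919, 0.0557]
eef_rot: [179.9, 0.0, -90.6]
contact_force: [-6.2, 1.8, 9.0]
gripper_width: 0.0095
gripper_force: 40.0
time_s: 24.8
tcp_pos: [0.6247, -0.1919, 0.0557]
eef_rot: [179.7, 0.0, -90.7]
contact_force: [-11.0, 4.0, 13.3]
gripper_width: 0.0096
gripper_force: 40.0
```

The rail met its stop at x = 0.6247, 40.0 mm from where it started. That puts the rack origin at x = 0.5437. Back to the knob to tighten it.

```bash
python3 -m inch '0 0 0 0 0.5;0 0 0 0 0.5;0 0 0 0 0.5;0 0 0 0 0.5;0 0 -0.1 0 0.5;0 0 -0.3 0 0.5;0 0 -0.3 0 0.5;-0.11 0 0 0 0.5' 30
python3 -m inch '-0.25 0 0 0 0.5;-0.25 0 0 0 0.5;-0.25 0 0 0 0.5;-0.25 0 0 0 0.5;0 0 0 0.02 0.5;0 0 0 0.02 0.5;0 0 0 0 0.5;0 0 0 0 0.5'
python3 - <<'E'
from h import *
print(get_state()['tcp_pos'],get_state()['eef_rot'])
E
```

```text
time_s: 25.8
tcp_pos: [0.6307, -0.1764, 0.1656]
eef_rot: [-179.5, -0.1, -90.7]
contact_force: [0.2, 0.2, 0.0]
gripper_width: 0.0439
gripper_force: 0.0
time_s: 26.8
tcp_pos: [0.6297, -0.0256, 0.16]
eef_rot: [-180.0, 0.0, -104.9]
contact_force: [0.0, -0.4, -0.5]
gripper_width: 0.044
gripper_force: 0.0
[ 0.6297 -0.0256  0.16  ] [-179.9941    0.0018 -104.906 ]
```

```bash
python3 -m inch '0.004 0.0155 0 0 0.5;0 0 0.3 0 0.5;0 0 0.25 0 0.5;0 0 0.11 0 0.5;0 0 0.045 0 0.5;0 0 0 0 0.5;0 0 0 0 0;0 0 0 0 0' 30
python3 -m inch '0 0 0 0 0;0 0 0 0 0;0 0 0 0 0;0 0 0 0 0;0 0 0 0 0;0 0 0 0 0;0 0 0 0 0;0 0 0 0 0'
```

```text
time_s: 27.8
tcp_pos: [0.6279, -0.0254, 0.0551]
eef_rot: [-179.9, 0.0, -105.0]
contact_force: [-0.5, -0.3, 0.2]
gripper_width: 0.029
gripper_force: 0.0
time_s: 28.8
tcp_pos: [0.6268, -0.0254, 0.0544]
eef_rot: [180.0, 0.0, -105.1]
contact_force: [-4.0, 3.6, 5.9]
gripper_width: 0.0139
gripper_force: 30.0
```

Gripped. I turn it back 74° clockwise.

```bash
python3 -m inch '0 0 0 0.02 0;0 0 0 0.025 0;0 0 0 0.025 0;0 0 0 0.025 0;0 0 0 0.025 0;0 0 0 0.025 0;0 0 0 0.025 0;0 0 0 0.025 0'
python3 -m inch '0 0 0 0.0106 0;0 0 0 0 0;0 0 0 0 0;0 0 0 0 0;0 0 0 0 0;0 0 0 0 0;0 0 0 0 0;0 0 0 0 0'
python3 - <<'E'
from h import *
q=get_state(); print(q['tcp_pos'],q['moment'],q['joints'])
E
```

```text
time_s: 29.8
tcp_pos: [0.6278, -0.0264, 0.0545]
eef_rot: [-179.9, 0.0, -175.5]
contact_force: [1.0, -4.6, 2.1]
gripper_width: 0.0138
gripper_force: 30.0
time_s: 30.8
tcp_pos: [0.6278, -0.0265, 0.0545]
eef_rot: [-179.9, 0.0, -179.0]
contact_force: [1.1, -5.2, 1.9]
gripper_width: 0.0136
gripper_force: 30.0
[ 0.6278 -0.0265  0.0545] [-1.9874 -0.4408 -0.1149] [  15.3953   25.0341  -17.1967    0.0925  -47.7462 -104.4603]
```

```bash
python3 -m inch '0 0 0 0.007 0;0 0 0 0 0;0 0 0 0 0;0 0 0 0 0.5;0 0 0 0 0.5;0 0 0 0 0.5;0 0 0 0 0.5;0 0 -0.1 0 0.5'
python3 -m inch '0 0 -0.3 0 0.5;0 0 -0.3 0 0.5;0 0 0 -0.025 0.5;0 0 0 -0.025 0.5;0 0.4 0 -0.025 1;0 0.4 0 -0.025 1;0 0.4 0 -0.025 1;0 0.4 0 -0.025 1'
python3 -m inch '0 0 0 -0.025 1;0 0 0 -0.025 1;0 0 0 -0.025 1;0 0 0 -0.025 1;0 0 0 0 1;0 0 0 0 1;0 0 0 0 1;0 0 0 0 1'
python3 - <<'E'
from h import *
t=capture('top');s=capture('side')
print(get_state()['joints'],copper(t),copper(s))
a=t['color'][130:280,190:410];b=s['color'][160:370,220:400]
k=np.hstack([cv2.resize(a,(440,300),interpolation=2),cv2.resize(b,(257,300),interpolation=2)]);cv2.imwrite('pics/m1.png',k)
E
```

```text
time_s: 31.8
tcp_pos: [0.6264, -0.0256, 0.0685]
eef_rot: [-180.0, -0.1, 178.4]
contact_force: [-0.0, 0.7, 0.1]
gripper_width: 0.0433
gripper_force: 0.0
time_s: 32.8
tcp_pos: [0.5089, 0.1811, 0.1602]
eef_rot: [-180.0, 0.1, -127.3]
contact_force: [-0.5, 1.1, 0.1]
gripper_width: 0.0781
gripper_force: 0.0
time_s: 33.8
tcp_pos: [0.5095, 0.1793, 0.1591]
eef_rot: [180.0, -0.0, -91.6]
contact_force: [0.5, 0.6, -0.4]
gripper_width: 0.0874
gripper_force: 0.0
[ 40.1865  11.103  -21.8313  -0.0014 -57.0706 -41.8124] [(array([220.8, 171.4]), np.int32(28)), (array([476.9, 180.9]), np.int32(97)), (array([ 81. , 197.5]), np.int32(10)), (array([204.2, 320.8]), np.int32(13))] [(array([316.8, 188.1]), np.int32(16)), (array([261.7, 191.3]), np.int32(15)), (array([283.2, 191. ]), np.int32(20)), (array([175.9, 195.7]), np.int32(7)), (array([366.4, 365.4]), np.int32(144))]
```

View pics/m1.png

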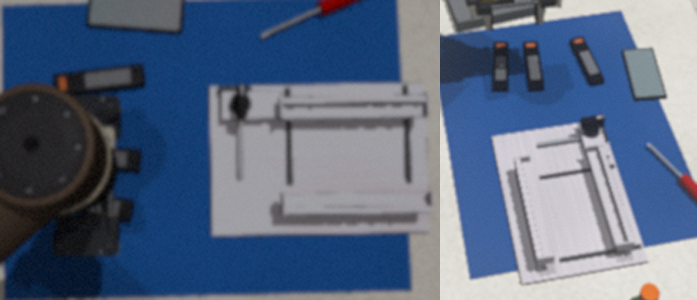

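The near long pack was knocked: in the side view it now lies beside the middle one, with copper at (262,191). The far pack has not moved, so I pick that one first.

```bash
python3 -m inch '0 0 0 -0.0183 0.7;0.02 -0.367 0 0 0.7;0.02 -0.367 0 0 0.7;0.018 -0.367 0 0 0.7;0 0 0.25 0 0.7;0 0 0.25 0 0.7;0 0 0.2 0 0.7;0 0 0 0 0.7' 30
python3 - <<'E'
from h import *
t=capture('top');s=capture('side')
q=get_state();print(q['tcp_pos'],q['eef_rot'],copper(t),copper(s))
a=t['color'][130:280,190:410];b=s['color'][160:370,220:400]
k=np.hstack([cv2.resize(a,(440,300),interpolation=2),cv2.resize(b,(257,300),interpolation=2)]);cv2.imwrite('pics/m2.png',k)
E
```

```text
time_s: 34.9
tcp_pos: [0.673, 0.184, 0.051]
eef_rot: [179.7, -0.1, -85.0]
contact_force: [1.1, 1.1, 0.2]
gripper_width: 0.0611
gripper_force: 0.0
[0.6753 0.1851 0.0548] [-179.9728   -0.0195  -84.9935] [(array([476.9, 180.9]), np.int32(97)), (array([ 81.1, 197.3]), np.int32(11)), (array([214.7, 229.4]), np.int32(18))] [(array([266.9, 156.5]), np.int32(15)), (array([261.7, 191.1]), np.int32(15)), (array([366.3, 365.5]), np.int32(143))]
```

View pics/m2.png

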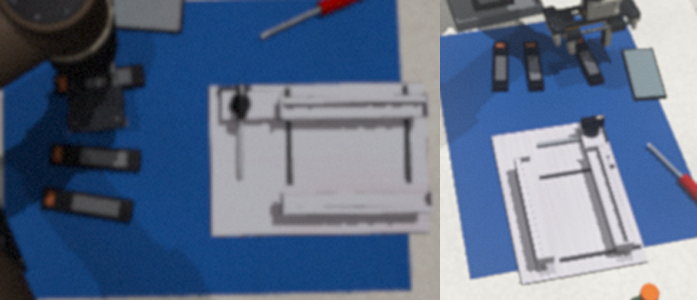

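The gripper straddles the far pack at top crop (97,80). The knocked pack is now at about px (233,232) in the top view.

```bash
python3 -m inch '0 0 0.2 0 0.7;0 0 0.13 0 0.7;0 0 0 0 0.7;0 0 0 0 0.1;0 0 0 0 0.1;0 0 0 0 0.1;0 0 0 0 0.1;0 0 0 0 0.1' 30
python3 -m inch '0 0 0 0 0.1;0 0 -0.2 0 0.1;0 0 -0.3 0 0.1;0 0 -0.3 0 0.1;0 0 0 0 0.1;0 0 0 0 0.1;0 0 0 0 0.1;0 0 0 0 0.1'
```

```text
time_s: 36.0
tcp_pos: [0.675, 0.1852, 0.0053]
eef_rot: [-180.0, 0.0, -85.0]
contact_force: [-1.0, 0.7, 5.4]
gripper_width: 0.0335
gripper_force: 30.0
time_s: 37.0
tcp_pos: [0.6743, 0.1847, 0.1232]
eef_rot: [179.9, -0.1, -85.0]
contact_force: [-0.1, -0.4, -1.3]
gripper_width: 0.0333
gripper_force: 30.0
```

```bash
python3 -m inch '0.36 0.1417 0 0 0.1;0.36 0.1417 0 0 0.1;0.36 0.1417 0 0 0.1;0.36 0.1417 0 0 0.1;0.36 0.1417 0 0 0.1;0.36 0.1417 0 0 0.1;0.36 0.1417 0 0 0.1;0.36 0.1417 0 0 0.1'
python3 -m inch '0 0 0 0.0266 0.1;0 0 0 0.0266 0.1;0 0 0 0.0266 0.1;0 0 0 0.0266 0.1;0 0 0 0.0266 0.1;0 0 0 0.0266 0.1;0 0 0 0.0266 0.1;0 0 0 0.0266 0.1'
python3 -m inch '0 0 0 0.0266 0.1;0 0 0 0.0266 0.1;0 0 0 0 0.1;0 0 0 0 0.1;0 0 0 0 0.1;0 0 0 0 0.1;0 0 0 0 0.1;0 0 0 0 0.1'
python3 - <<'E'
from h import *
t=capture('top');s=capture('side')
q=get_state();print(q['tcp_pos'],q['eef_rot'],copper(t),copper(s))
for n,a,b in(('mid',(237,208),(284,206)),('near',(233,232),(262,206))):
    where(n,t,s,a,b,.010)
a=t['color'][130:280,190:410];b=s['color'][160:370,220:400]
k=np.hstack([cv2.resize(a,(440,300),interpolation=2),cv2.resize(b,(257,300),interpolation=2)]);cv2.imwrite('pics/m3.png',k)
E
```

```text
time_s: 38.0
tcp_pos: [0.5422, -0.2618, 0.1242]
eef_rot: [180.0, 0.0, -85.0]
contact_force: [1.3, 0.8, -1.7]
gripper_width: 0.0338
gripper_force: 30.0
time_s: 39.0
tcp_pos: [0.5428, -0.2601, 0.124]
eef_rot: [180.0, -0.1, -161.9]
contact_force: [0.1, 1.1, -1.3]
gripper_width: 0.034
gripper_force: 30.0
time_s: 40.0
tcp_pos: [0.543, -0.2601, 0.1246]
eef_rot: [180.0, 0.0, 179.2]
contact_force: [0.5, -0.0, -0.8]
gripper_width: 0.0336
gripper_force: 30.0
[ 0.543  -0.2602  0.1246] [-179.9994    0.0045  179.2426] [(array([ 80.8, 197.6]), np.int32(11)), (array([218.4, 206.6]), np.int32(29)), (array([162.5, 215.1]), np.int32(31)), (array([214.8, 228.2]), np.int32(32)), (array([204.2, 320.8]), np.int32(13))] [(array([267. , 156.6]), np.int32(16)), (array([262. , 191.1]), np.int32(19)), (array([283.2, 191. ]), np.int32(20)), (array([175.9, 195.7]), np.int32(7)), (array([344.3, 301.2]), np.int32(16)), (array([366.3, 365.5]), np.int32(143))]
mid cen [0.5534 0.1949 0.01  ] len 0.136 ang 84.8
mid cen [0.5559 0.1878 0.01  ] len 0.135 ang 84.0
   tri [0.5559 0.1956 0.0015]
near cen [0.4825 0.2085 0.01  ] len 0.136 ang 79.5
near cen [0.5559 0.1878 0.01  ] len 0.135 ang 84.0
   tri [0.52   0.2015 0.0032]
```

View pics/m3.png

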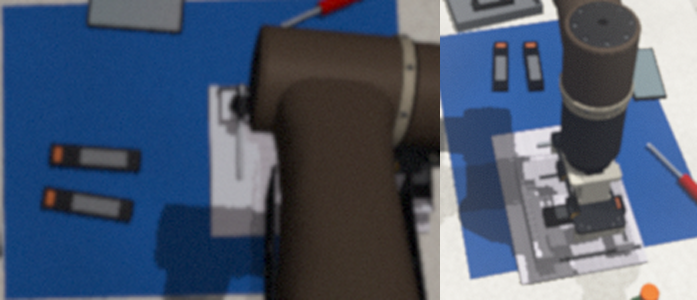

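```bash
python3 - <<'E'
from h import *
t=capture('top');s=capture('side')
print('held copper side ray',ray(s,[344.3,301.2],.138))
print('initial far copper side ray',ray(s,[316.8,188.1],.019), 'top',ray(t,[220.9,171.4],.019))
print('mid',tri(t,(218.4,206.6),s,(283.2,191)),'near',tri(t,(214.8,228.2),s,(262,191.1)))
E
python3 -m inch '0 0 0.2 0 0.1;0 0 0.15 0 0.1;0 0 0.05 0 0.1;0 0 0 0 0.1;0 0 0 0 0.1;0 0 0 0 0.1;0 0 0 0 0.1;0 0 0 0 0.1'
```

```text
held copper side ray [[ 0.6062 -0.2614  0.138 ]]
initial far copper side ray [[0.6727 0.241  0.019 ]] top [[0.6676 0.241  0.019 ]]
mid [0.5615 0.2502 0.0185] near [0.4952 0.2621 0.0198]
time_s: 41.2
tcp_pos: [0.5431, -0.2602, 0.0648]
eef_rot: [-180.0, 0.0, 179.2]
contact_force: [-0.1, 0.0, -1.6]
gripper_width: 0.0333
gripper_force: 30.0
```

```bash
python3 -m inch '0.007 0 0.03 0 0.1;0 0 0.03 0 0.1;0 0 0 0 0.1;0 0 0 0 0.1;0 0 0 0 0.1;0 0 0 0 0.1;0 0 0 0 0.1;0 0 0 0 0.1'
```

```text
time_s: 42.2
tcp_pos: [0.542, -0.2601, 0.0556]
eef_rot: [-180.0, 0.0, 179.2]
contact_force: [-0.2, -0.2, -1.2]
gripper_width: 0.0336
gripper_force: 30.0
```

```bash
python3 -m inch '0 0 0.007 0 0.1;0 0 0 0 0.1;0 0 0 0 0.1;0 0 0 0 0.6;0 0 0 0 0.6;0 0 0 0 0.6;0 0 0 0 0.6;0 0 0 0 0.6'
python3 -m inch '0 0 -0.1 0 0.6;0 0 -0.3 0 0.6;0 0 -0.3 0 0.6;0 0.4 0 -0.02 0.6;0 0.4 0 -0.02 0.6;0 0.4 0 -0.02 0.6;0 0.4 0 -0.02 0.6;0 0.4 0 -0.02 0.6'
python3 - <<'E'
from h import *
q=get_state();print(q['tcp_pos'],q['eef_rot'])
E
```

```text
time_s: 43.2
tcp_pos: [0.542, -0.2602, 0.0544]
eef_rot: [-180.0, -0.0, 179.2]
contact_force: [0.1, -0.7, 0.4]
gripper_width: 0.0522
gripper_force: 0.0
time_s: 44.2
tcp_pos: [0.4721, 0.0287, 0.1607]
eef_rot: [-180.0, 0.1, -144.5]
contact_force: [1.4, 1.5, -0.2]
gripper_width: 0.0525
gripper_force: 0.0
[0.4721 0.0287 0.1607] [-179.9663    0.0975 -144.5138]
```

```bash
python3 - <<'E'
from h import *
t=capture('top');s=capture('side')
a=t['color'][150:260,280:440];b=s['color'][220:370,240:400]
k=np.hstack([cv2.resize(a,(436,300),interpolation=2),cv2.resize(b,(320,300),interpolation=2)]);cv2.imwrite('pics/p1.png',k)
print(copper(t),copper(s)); 
for c,g in((t,(375,205)),(s,(327,308))):
    r=near(c,g); print(r, ray(c,[r[0]],.059), ray(c,ends(r),.059))
E
```

```text
[(array([476.9, 180.8]), np.int32(97)), (array([391.3, 186.9]), np.int32(34)), (array([ 80.9, 197.4]), np.int32(9)), (array([218.5, 206.8]), np.int32(26)), (array([162.5, 215.3]), np.int32(24)), (array([214.6, 228.6]), np.int32(27))] [(array([340.4, 316.9]), np.int32(31)), (array([366.4, 365.4]), np.int32(144))]
((389.33392333984375, 206.02017211914062), (48.22028732299805, 14.781092643737793), 88.26429748535156) [[ 0.5427 -0.2565  0.059 ]] [[ 0.4723 -0.2551  0.059 ]
 [ 0.6138 -0.258   0.059 ]]
((318.5831604003906, 322.9365539550781), (13.378514289855957, 54.58995819091797), 79.2156982421875) [[ 0.5466 -0.2626  0.059 ]] [[ 0.6167 -0.2619  0.059 ]
 [ 0.4777 -0.2633  0.059 ]]
```

View pics/p1.png

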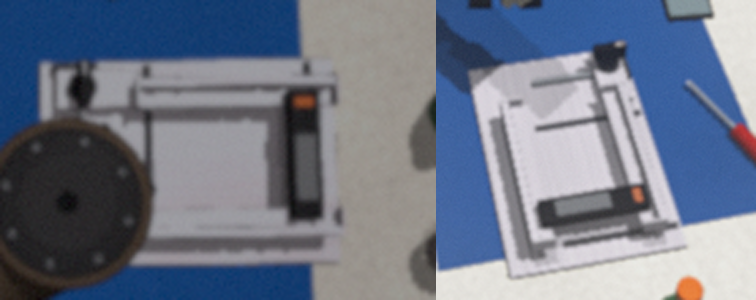

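The pack lies across both ledges (top crop (304,155), side crop (593,207)), about 2 mm off rack x = 0. Next is the middle pack, at (0.5555, 0.1975), with a narrow opening because its neighbour is close.

```bash
python3 -m inch '0 0 0 -0.0272 0.57;0 0 0 -0.0272 0.57;0 0 0 -0.0272 0.57;0 0 0 -0.0272 0.57;0 0 0 -0.0272 0.57;-0.293 -0.111 0 0 0.57;-0.293 -0.111 0 0 0.57;-0.293 -0.111 0 0 0.57'
python3 -m inch '-0.293 -0.111 0 0 0.57;0 0 0.3 0 0.57;0 0 0.2 0 0.57;0 0 0.2 0 0.57;0 0 0 0 0.57;0 0 0 0 0.57;0 0 0 0 0.57;0 0 0 0 0.57'
python3 - <<'E'
from h import *
t=capture('top');s=capture('side');q=get_state();print(q['tcp_pos'],copper(t),copper(s))
E
```

```text
time_s: 45.3
tcp_pos: [0.5364, 0.1539, 0.1608]
eef_rot: [-179.9, 0.0, -95.9]
contact_force: [0.5, -0.8, 0.7]
gripper_width: 0.0501
gripper_force: 0.0
time_s: 46.3
tcp_pos: [0.5569, 0.1953, 0.0557]
eef_rot: [-179.9, 0.1, -95.8]
contact_force: [0.1, 0.9, 0.1]
gripper_width: 0.0501
gripper_force: 0.0
[0.5566 0.1952 0.0552] [(array([476.9, 180.8]), np.int32(97)), (array([391.2, 186.9]), np.int32(35)), (array([ 81. , 197.5]), np.int32(10)), (array([204.1, 320.5]), np.int32(12))] [(array([267. , 156.6]), np.int32(16)), (array([175.9, 195.7]), np.int32(7)), (array([340.3, 316.9]), np.int32(30)), (array([366.4, 365.5]), np.int32(145))]
```

```bash
python3 -m inch '-0.0155 0.007 0 0 0.57;0 0 0.2 0 0.57;0 0 0.13 0 0.57;0 0 0 0 0.57;0 0 0 0 0.1;0 0 0 0 0.1;0 0 0 0 0.1;0 0 0 0 0.1' 30
python3 -m inch '0 0 0 0 0.1;0 0 0 0 0.1;0 0 -0.2 0 0.1;0 0 -0.3 0 0.1;0 0 -0.3 0 0.1;0 0 0 0 0.1;0 0 0 0 0.1;0 0 0 0 0.1'
```

```text
time_s: 47.4
tcp_pos: [0.5561, 0.1978, 0.006]
eef_rot: [-179.9, 0.1, -95.8]
contact_force: [-2.1, 1.1, 6.3]
gripper_width: 0.0333
gripper_force: 30.0
time_s: 48.4
tcp_pos: [0.5547, 0.1969, 0.1236]
eef_rot: [179.9, -0.1, -95.8]
contact_force: [0.2, 0.9, -1.5]
gripper_width: 0.0338
gripper_force: 30.0
```

```bash
python3 -m inch '0.3693 -0.0267 0 0 0.1;0.3693 -0.0267 0 0 0.1;0.3693 -0.0267 0 0 0.1;0.3693 -0.0267 0 0 0.1;0.3693 -0.0267 0 0 0.1;0.3693 -0.0267 0 0 0.1;0.3693 -0.0267 0 0 0.1;0 0 0 0 0.1'
python3 -m inch '0 0 0 0.0263 0.1;0 0 0 0.0263 0.1;0 0 0 0.0263 0.1;0 0 0 0.0263 0.1;0 0 0 0.0263 0.1;0 0 0 0.0263 0.1;0 0 0 0.0263 0.1;0 0 0 0.0263 0.1'
python3 -m inch '0 0 0 0.0263 0.1;0 0 0 0 0.1;0 0 0.2 0 0.1;0 0 0.12 0 0.1;0 0 0 0 0.1;0 0 0 0 0.1;0 0 0 0 0.1;0 0 0 0 0.1'
python3 - <<'E'
from h import *
t=capture('top');s=capture('side');q=get_state();print(q['tcp_pos'],q['eef_rot'],copper(t),copper(s))
for u,a in copper(s): print(ray(s,[u],q['tcp_pos'][2]+.0135))
where('near',t,s,(233,232),(262,206),.010)
E
```

```text
time_s: 49.4
tcp_pos: [0.5428, -0.1945, 0.1233]
eef_rot: [179.8, -0.0, -96.1]
contact_force: [-0.3, 1.2, -1.0]
gripper_width: 0.0339
gripper_force: 30.0
time_s: 50.4
tcp_pos: [0.5438, -0.1904, 0.1239]
eef_rot: [180.0, -0.1, -171.8]
contact_force: [0.5, 1.0, -0.4]
gripper_width: 0.0337
gripper_force: 30.0
time_s: 51.4
tcp_pos: [0.5446, -0.1912, 0.0777]
eef_rot: [-180.0, 0.1, 179.0]
contact_force: [0.1, -0.0, -1.1]
gripper_width: 0.0341
gripper_force: 30.0
[ 0.5445 -0.1912  0.0775] [-179.9993    0.0455  178.9957] [(array([476.9, 180.9]), np.int32(97)), (array([ 81. , 197.5]), np.int32(10)), (array([162.6, 215.1]), np.int32(30)), (array([214.7, 228.3]), np.int32(31)), (array([204.2, 320.8]), np.int32(13))] [(array([267. , 156.6]), np.int32(16)), (array([262. , 191.2]), np.int32(20)), (array([175.9, 195.7]), np.int32(7)), (array([340.4, 316.8]), np.int32(33)), (array([366.4, 365.5]), np.int32(142))]
[[0.5291 0.3431 0.091 ]]
[[0.4854 0.1916 0.091 ]]
[[0.2292 0.2241 0.091 ]]
[[ 0.597  -0.2745  0.091 ]]
[[ 0.62   -0.4097  0.091 ]]
near cen [0.4823 0.2085 0.01  ] len 0.136 ang 79.7
near cen [0.5065 0.4189 0.01  ] len 0.098 ang 2.6
   tri [0.4734 0.1826 0.2236]
```

```bash
python3 -m inch '0.005 0 0.09 0 0.1;0 0 0.055 0 0.1;0 0 0 0 0.1;0 0 0 0 0.1;0 0 0.005 0 0.1;0 0 0 0 0.1;0 0 0 0 0.1;0 0 0 0 0.1'
```

```text
time_s: 52.5
tcp_pos: [0.5433, -0.1912, 0.0548]
eef_rot: [-180.0, -0.0, 179.0]
contact_force: [-1.2, 2.1, 6.9]
gripper_width: 0.0335
gripper_force: 30.0
```

```bash
python3 -m inch '0 0 0 0 0.55;0 0 0 0 0.55;0 0 0 0 0.55;0 0 0 0 0.55;0 0 0 0 0.55;0 0 -0.1 0 0.55;0 0 -0.3 0 0.55;0 0 -0.3 0 0.55'
python3 -m inch '0.055 0.382 0 0 0.7;0.055 0.382 0 0 0.7;0.055 0.382 0 0 0.7;0.055 0.382 0 0 0.7;0.055 0.382 0 0 0.7;0.055 0.382 0 0 0.7;0.055 0.382 0 0 0.7;0 0 0 0 0.7'
python3 -m inch '0 0 0 -0.028 0.7;0 0 0 -0.028 0.7;0 0 0 -0.028 0.7;0 0 0 -0.028 0.7;0 0 0 -0.028 0.7;0 0 0 -0.028 0.7;0 0 0 -0.028 0.7;0 0 0 -0.028 0.7'
python3 -m inch '0 0 0.3 0 0.7;0 0 0.2 0 0.7;0 0 0.2 0 0.7;0 0 0 0 0.7;0 0 0 0 0.7;0 0 0 0 0.7;0 0 0 0 0.7;0 0 0 0 0.7'
python3 - <<'E'
from h import *
t=capture('top');s=capture('side');q=get_state();print(q['tcp_pos'],q['eef_rot'],copper(t),copper(s))
for c,g in((t,(371,205)),(s,(310,290))):
    r=near(c,g); print(r, ray(c,[r[0]],.059), ray(c,ends(r),.059))
E
```

```text
time_s: 53.5
tcp_pos: [0.5434, -0.1913, 0.1616]
eef_rot: [-180.0, -0.0, 179.0]
contact_force: [0.0, -0.2, 0.1]
gripper_width: 0.0481
gripper_force: 0.0
time_s: 54.5
tcp_pos: [0.4928, 0.2145, 0.1607]
eef_rot: [179.9, 0.1, 179.2]
contact_force: [0.9, 0.5, -0.2]
gripper_width: 0.0615
gripper_force: 0.0
time_s: 55.5
tcp_pos: [0.493, 0.2101, 0.1604]
eef_rot: [-180.0, 0.0, -100.1]
contact_force: [-0.9, 0.0, -0.6]
gripper_width: 0.0612
gripper_force: 0.0
time_s: 56.5
tcp_pos: [0.4931, 0.211, 0.0551]
eef_rot: [-180.0, 0.0, -100.4]
contact_force: [-0.1, -0.5, 0.1]
gripper_width: 0.0614
gripper_force: 0.0
[0.4929 0.2109 0.0548] [-179.9878    0.0171 -100.3764] [(array([476.9, 181. ]), np.int32(96)), (array([391.2, 186.9]), np.int32(35)), (array([367.6, 188.8]), np.int32(33)), (array([ 81. , 197.5]), np.int32(10)), (array([162.3, 215.3]), np.int32(25)), (array([204.2, 320.8]), np.int32(13))] [(array([262.5, 191.5]), np.int32(8)), (array([175.9, 195.7]), np.int32(7)), (array([331.9, 294.3]), np.int32(29)), (array([340.4, 316.8]), np.int32(33)), (array([366.4, 365.4]), np.int32(144))]
((366.0, 208.0), (14.0, 48.0), 0.0) [[ 0.5388 -0.1883  0.059 ]] [[ 0.6096 -0.1915  0.059 ]
 [ 0.4687 -0.185   0.059 ]]
((310.5269775390625, 300.1621398925781), (12.658721923828125, 51.62128448486328), 80.53767395019531) [[ 0.5429 -0.1935  0.059 ]] [[ 0.6111 -0.194   0.059 ]
 [ 0.4756 -0.1929  0.059 ]]
```

```bash
python3 -m inch '0.023 0.047 0 0 0.7;0 0 0.2 0 0.7;0 0 0.13 0 0.7;0 0 0 0 0.7;0 0 0 0 0.1;0 0 0 0 0.1;0 0 0 0 0.1;0 0 0 0 0.1' 30
python3 -m inch '0 0 0 0 0.1;0 0 0 0 0.1;0 0 -0.2 0 0.1;0 0 -0.3 0 0.1;0 0 -0.3 0 0.1;0 0 0 0 0.1;0 0 0 0 0.1;0 0 0 0 0.1'
```

```text
time_s: 57.6
tcp_pos: [0.4855, 0.209, 0.0056]
eef_rot: [-180.0, 0.0, -100.4]
contact_force: [-2.8, -0.1, 5.6]
gripper_width: 0.0337
gripper_force: 30.0
time_s: 58.6
tcp_pos: [0.4845, 0.2081, 0.1236]
eef_rot: [179.9, -0.1, -100.4]
contact_force: [0.0, 0.0, -1.8]
gripper_width: 0.0335
gripper_force: 30.0
```

```bash
python3 -m inch '0.3512 -0.1313 0 0 0.1;0.3512 -0.1313 0 0 0.1;0.3512 -0.1313 0 0 0.1;0.3512 -0.1313 0 0 0.1;0.3512 -0.1313 0 0 0.1;0.3512 -0.1313 0 0 0.1;0 0 0 0 0.1;0 0 0 0 0.1'
python3 -m inch '0 0 0 0.028 0.1;0 0 0 0.028 0.1;0 0 0 0.028 0.1;0 0 0 0.028 0.1;0 0 0 0.028 0.1;0 0 0 0.028 0.1;0 0 0 0.028 0.1;0 0 0 0.028 0.1'
python3 -m inch '0 0 0 0 0.1;0 0 0.2 0 0.1;0 0 0.12 0 0.1;0 0 0 0 0.1;0 0 0 0 0.1;0 0 0 0 0.1;0 0 0 0 0.1;0 0 0 0 0.1'
```

```text
time_s: 59.6
tcp_pos: [0.5439, -0.1237, 0.1237]
eef_rot: [179.9, -0.0, -100.5]
contact_force: [-1.0, 0.6, -1.6]
gripper_width: 0.0337
gripper_force: 30.0
time_s: 60.6
tcp_pos: [0.5444, -0.1218, 0.1246]
eef_rot: [180.0, -0.0, 178.8]
contact_force: [0.0, 0.1, -2.3]
gripper_width: 0.0336
gripper_force: 30.0
time_s: 61.6
tcp_pos: [0.5448, -0.1235, 0.0774]
eef_rot: [180.0, 0.0, 179.0]
contact_force: [-0.1, 0.3, -1.9]
gripper_width: 0.0338
gripper_force: 30.0
```

```bash
python3 -m inch '0 0 0.09 0 0.1;0 0 0.055 0 0.1;0 0 0 0 0.1;0 0 0.003 0 0.1;0 0 0 0 0.1;0 0 0 0 0.1;0 0 0 0 0.1;0 0 0 0 0.1'
python3 -m inch '0 0 0 0 0.55;0 0 0 0 0.55;0 0 0 0 0.55;0 0 0 0 0.55;0 0 0 0 0.55;0 0 -0.1 0 0.55;0 0 -0.3 0 0.55;0 0 -0.3 0 0.55'
python3 -m inch '0 0.382 0 0 0.7;0 0.382 0 0 0.7;0 0.382 0 0 0.7;0 0.382 0 0 0.7;0 0.382 0 0 0.7;0 0.382 0 0 0.7;0 0 0 0 0.7;0 0 0 0 0.7'
python3 - <<'E'
from h import *
t=capture('top');s=capture('side');q=get_state();print(q['tcp_pos'],copper(t),copper(s))
for g,h in(((389,206),(318,323)),((366,208),(310,300)),((345,208),(303,280))): where('',t,s,g,h,.059)
a=t['color'][150:260,280:440];b=s['color'][220:370,240:400]
k=np.hstack([cv2.resize(a,(436,300),interpolation=2),cv2.resize(b,(320,300),interpolation=2)]);cv2.imwrite('pics/end.png',k)
E
```

```text
time_s: 62.6
tcp_pos: [0.5446, -0.1234, 0.0546]
eef_rot: [180.0, -0.0, 179.0]
contact_force: [-0.6, -0.4, -2.0]
gripper_width: 0.034
gripper_force: 30.0
time_s: 63.6
tcp_pos: [0.5445, -0.1236, 0.1619]
eef_rot: [-180.0, -0.0, 179.0]
contact_force: [0.9, 0.0, 0.1]
gripper_width: 0.0483
gripper_force: 0.0
time_s: 64.6
tcp_pos: [0.5505, 0.2204, 0.1604]
eef_rot: [180.0, 0.0, 179.0]
contact_force: [0.9, -0.8, -0.4]
gripper_width: 0.0612
gripper_force: 0.0
[0.5507 0.2194 0.1603] [(array([476.9, 180.9]), np.int32(95)), (array([391.3, 186.9]), np.int32(36)), (array([344.5, 188. ]), np.int32(36)), (array([367.7, 188.9]), np.int32(36)), (array([ 81. , 197.5]), np.int32(10)), (array([204.2, 320.8]), np.int32(13))] [(array([267. , 156.6]), np.int32(16)), (array([175.9, 195.7]), np.int32(7)), (array([326.2, 273.4]), np.int32(26)), (array([331.8, 294.4]), np.int32(31)), (array([340.5, 316.9]), np.int32(34)), (array([366.3, 365.4]), np.int32(145))]
 cen [ 0.5426 -0.2578  0.059 ] len 0.141 ang 178.6
 cen [ 0.547  -0.2619  0.059 ] len 0.140 ang 1.2
   tri [ 0.5454 -0.2594  0.0547]
 cen [ 0.5373 -0.1896  0.059 ] len 0.138 ang 177.4
 cen [ 0.5431 -0.1935  0.059 ] len 0.136 ang 0.5
   tri [ 0.5407 -0.191   0.0552]
 cen [ 0.5423 -0.1169  0.059 ] len 0.138 ang 177.7
 cen [ 0.5461 -0.1254  0.059 ] len 0.138 ang 179.1
   tri [ 0.5456 -0.1187  0.0495]
```

View pics/end.png

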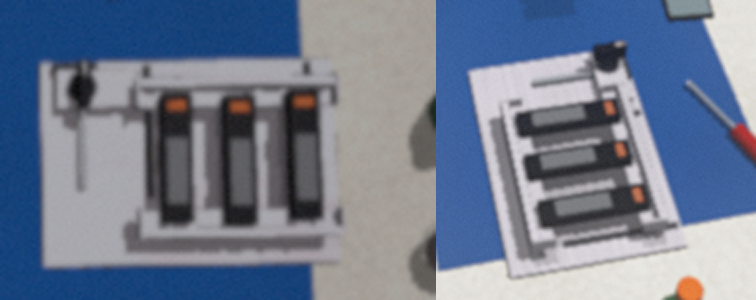

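All three long packs lie flat across both ledges, copper up and evenly gapped (top crop (176,157), (238,160), (304,155)). The short pack is in the tray and the rail is out. Handing in.

```bash
python3 -c "
from plant import *
print(close_job())"
```

```text
the job is handed in; nothing more can be done
None
```

The job is handed in at about 65 s of robot time: the one short pack is in the tray, the rail is out at its stop with the knob turned tight, and all three long packs lie across the ledges about 70 mm apart; the hand-in returned no verdict.

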